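# Square the specimen carrier to the stage rail and clip it

## Robot

A 6-joint arm with a two-finger parallel gripper is mounted at the origin on the work surface. World frame = base frame: x ahead of the robot, y to its left, z up, the work surface at z = 0. Lengths are in m, angles in rad, forces in N, time in s.
With the tool pointing down it reaches from about 0.375 to 0.975 m from the base axis. Payload 3.8 kg.
Tool frame: the origin (TCP) lies midway between the tips of the shut fingers; the grasp point (between the pads) lies 19 mm behind it; x points along the fingers, y is the direction in which the jaws open and shut, and the axes are right-handed (so a half turn about x gives the same grasp; the last joint's range is limited). The gripper opens to 88 mm and grips with 3 to 60 N. Pads are 18 mm wide; open, the fingers measure 123 mm over their backs; the gripper's body (75 mm by 187 mm) begins 45 mm behind the grasp point.
Start: joints at [-1.218, 0.264, 1.604, -0, 1.274, -0.037], TCP at [0.256, -0.624, 0.239] pointing down, gripper open.
Joint ranges: [-2.63, 2.63], [-0.94, 2.18], [0.31, 2.57], [-1.31, 4.45], [0, 2.66], [-2.55, 2.55]. Speed limits (rad/s): [2.57, 2.57, 3.14, 3.14, 3.14, 3.14].

## Interface

Orientations are given as a rotation vector (axis times angle).
In Python, from cell import manip, inverse_kinematics, cams, order gives the robot as it stands. Calls block until the motion is done:
- manip.move_pose(position, orientation): joint-space move of the TCP to a pose.
- manip.move_linear(position, rate=0.15, rot=None): straight line of the TCP; rot=None keeps the orientation; rate is the mean speed in m/s.
- manip.set_joints(angles): joint-space move.
- manip.set_gripper(opening, force=None): finger opening in m; force is the grip in N (None keeps the last); returns when the fingers have stopped.
- manip.dwell(seconds).
- inverse_kinematics(position, orientation): joint angles nearest the present ones, or None.
- manip.state(): the state.
- cams.capture(name): name is "scene" or "top" or "wrist"; returns a dict with "image" (400x640x3 uint8, blue, green, red), "z_map" (400x640 float32, m along the optical axis (not along the pixel's ray), 0 where there is no reading), "intrinsics" (3x3 intrinsics, pixels), "position" and "orientation" of the camera in the world; the wrist camera has in their place "T_tool_cam" (4x4, takes a point from camera to tool coordinates, whose origin is the TCP and whose axes are the tool frame's). Camera axes: x right, y down, z forward; pixel columns grow to the right and rows downward; lengths in m; the calibration is good to about 2 mm. A picture is of the moment at which its call begins: read the wrist's pose just before it.
A pose or a line that the arm cannot do raises manip.IKError and nothing moves.
- order.close_job(): hands the job in, once; it reports no verdict.
The state is a dict: "clock": time; "joint_pos": joint angles; "joint_velocities": joint speeds; "tau": joint torques, N m; "tool_pos": TCP position; "tcp_rot": TCP orientation; "contact_force": force on the tool from outside, world axes, zero at the start; "moment": the same for the moment, N m; "gripper_width": finger opening in m.
Only numpy, scipy, OpenCV 4.12 (cv2) and the standard library are available. Lean on these libraries where they do the work, as an engineer would, in place of code of your own. Each camera call takes 0.05 s, during which the arm holds its last target.

## Task

Push the blue specimen carrier, near one end and near the other, until it lies flat on the stage and flush against the brass rail over its whole length; only then swing the clip with the red knob over it, right round to its stop, so that its pad stands over the carrier. Do not bump the light bridge above the rail, and leave the other things on and around the stage where they are.

Things in the scene. Friction and masses are not known exactly. Their poses are not given: they have to be found in the camera images.
- stage: fixed black microscope stage, a plate 240 x 340 mm, top 30 mm above the table, with the rail, bridge and clip on it; place and yaw differ each time. Origin at table height, below the middle of the rail's working face; x axis points across the plate to the rail (roughly to the robot's right), y along the rail (away from the robot), z up; the plate runs from x = -0.195 to 0.045
- rail_mid (a point): fixed brass rail, 240 mm long (along the stage's y), 15 mm thick, 16 mm high above the stage top. This point is the middle of its working face, half-way up (x = 0, y = 0, z = 0.038 in the stage frame), same axes as the stage; that face is the plane x = 0, looking to -x
- bridge: fixed light bridge, same frame as the stage. White lamp bar 320 mm long along y at x = -0.034 to -0.018, z = 0.112 to 0.160 (underside 82 mm above the stage top). Posts of 18 mm diameter at x = 0.025, y = +-0.152 with brackets and a crossbar up to z = 0.134; black lens tube 40 mm across at x = 0.025, y = 0 up to z = 0.205. A tool upright beside the rail strikes the bar: lean it to -x
- carrier_center (a point): the specimen carrier, a loose blue metal bar 180 mm long, 40 mm wide, 24 mm high, about 0.45 kg, with three round specimens flush in its top, lying flat and askew on the stage on the -x side of the rail. This point is its centre, 12 mm above its underside; x axis across the bar towards the rail, y along the bar, z up
- carrier_far (a point): point half-way up the carrier's face that looks towards the rail, 5 mm from its far (+y) end; its x in the stage frame is 0 when that end touches the rail, negative when it stands off
- carrier_near (a point): the same at the near (-y) end, towards the robot
- clip (a joint): angle of the swivel clip about its upright pivot, rad: 0 parked, growing anticlockwise seen from above, 2.44 at the stop (over the far part of the seated carrier). At angle q the arm points 2.88 + q rad from the stage's x axis, anticlockwise. Slight friction (0.04 N m); stays where left. Steel arm 14 mm wide, reaching 83 mm from the pivot, 57 to 62 mm above the table: it passes 3 mm above the carrier
- clip_pivot (a point): the clip's pivot axis at the stage top, at x = -0.060, y = 0.125 in the stage frame; the pivot post is 18 mm in diameter
- clip_knob (a point): centre (half-way up) of the clip's upright round red knob, 14 mm in diameter, 30 mm high (62 to 92 mm above the table), 40 mm from the pivot axis on the arm; it can be pinched or pushed
- clip_pad (a point): rubber pad under the clip's end, 74 mm from the pivot axis, 57 mm above the table
- filter_disc: bystander, leave alone: amber glass disc, 32 mm across, 14 mm high, loose on the stage near the edge opposite the rail (about x = -0.17, y = -0.022 in the stage frame); origin at the centre of its underside
- objective: bystander, leave alone: steel microscope objective, 28 mm across, 30 mm high, standing loose beside the disc (about x = -0.17, y = 0.022 in the stage frame); origin at the centre of its underside
- mouse: bystander, leave alone: black computer mouse, 105 x 60 x 30 mm, on a black mat at the robot's right; origin at the centre of its underside
- dish: bystander, leave alone: shallow glass dish, 90 mm across, 16 mm high, at the right; origin at the centre of its underside
- specimen_tray: bystander, leave alone: grey tray with compartments, 110 x 160 x 35 mm, at the left; origin at the centre of its underside
- driver: bystander, leave alone: screwdriver, 160 mm long, lying at the left; origin under the middle of it
There are look-alikes about, which are no part of the job. Of the things like the part that bears carrier_center, leave any that is turquoise; of the rest the larger one is meant.

How it is judged:
By the outcome, as a careful person would: the job done as asked, in the order asked, and still so for the second after the job is handed in, with the robot touching nothing.
It also fails if it takes over 58 s, if anything falls off the work surface, if the arm or the gripper's body presses on something with over 40 N, if the wrist force passes 120 N, or if a joint passes its speed limit or range.

## Working session

There is one attempt and no reset: what is moved stays moved. The work goes in short steps, each a Python script; the robot and the scene stay as the last script left them, time stands still between calls to the robot, and variables do not carry over. Pictures are saved under pics/ and viewed, and the job is handed in when it is done.

```bash
ls; mkdir -p pics
python3 - <<'E'
from cell import manip, cams
import cv2,numpy as np
print(manip.state())
for n in ["scene","top","wrist"]:
    c=cams.capture(n); cv2.imwrite(f"pics/{n}0.png",c["image"]); np.savez(f"{n}0.npz",**c)
    print(n,{k:v for k,v in c.items() if k not in("image","z_map")})
E
```

```text
pics
{'clock': 0.0, 'joint_pos': array([-1.21792642e+00,  2.64748306e-01,  1.60533795e+00,  4.60632435e-05,
        1.27368827e+00, -3.69121630e-02]), 'joint_velocities': array([ 1.49359041e-04, -1.02326056e-03, -4.86686326e-04,  1.44893215e-03,
        6.25108901e-04,  6.52040193e-07]), 'tau': array([-3.42205843e-03, -5.02120686e+01, -3.56871343e+01,  7.23183202e-02,
        2.93065805e-02, -1.86390362e-04]), 'tool_pos': array([ 0.25625658, -0.62371841,  0.23741073]), 'tcp_rot': array([ 2.00827495,  0.39868589, -2.00888869]), 'contact_force': array([-0.34911623, -0.18163558, -0.23662233]), 'moment': array([-0.03954677,  0.00230414, -0.01082756]), 'gripper_width': 0.08780504959456896}
scene {'intrinsics': array([[408.93668974,   0.        , 315.36108024],
       [  0.        , 408.93668974, 198.41700101],
       [  0.        ,   0.        ,   1.        ]]), 'position': array([0.78171354, 0.52176833, 0.94186425]), 'orientation': array([-0.69422741, -2.76127602,  0.8711942 ])}
top {'intrinsics': array([[514.15704064,   0.        , 319.81101307],
       [  0.        , 514.15704064, 207.00815195],
       [  0.        ,   0.        ,   1.        ]]), 'position': array([0.28599073, 0.00455141, 1.53401181]), 'orientation': array([-2.12372639,  2.17869513, -0.14267245])}
wrist {'intrinsics': array([[305.62385823,   0.        , 323.6536341 ],
       [  0.        , 305.62385823, 201.05403613],
       [  0.        ,   0.        ,   1.        ]]), 'T_tool_cam': array([[ 1.73502566e-04, -2.94239787e-01,  9.55731614e-01,
        -1.45958565e-01],
       [ 9.99999484e-01, -9.05792870e-04, -4.60404125e-04,
        -6.05039604e-04],
       [ 1.00116409e-03,  9.55731200e-01,  2.94239478e-01,
        -7.51193968e-02],
       [ 0.00000000e+00,  0.00000000e+00,  0.00000000e+00,
         1.00000000e+00]])}
```

View pics/scene0.png

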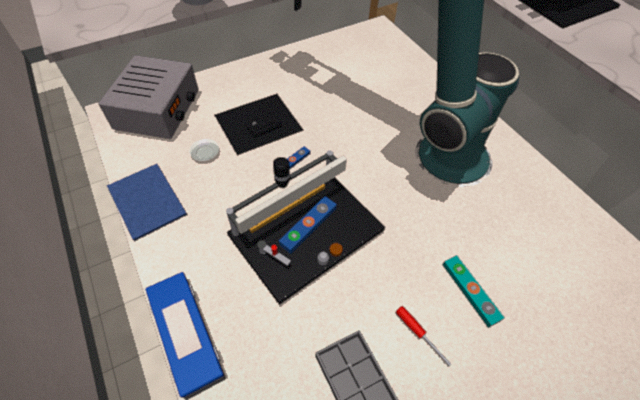

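View pics/top0.png

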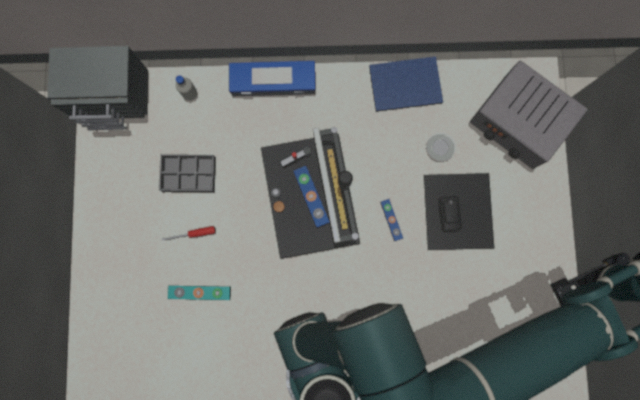

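The scene view shows the stage at about (305,235) px with the carrier at (308,225) and the red knob at (274,248). The top view shows the plate with corners near (262,147), (337,128), (358,243) and (281,257), the carrier at (311,196) and the knob at (296,157). The smaller blue bar at (391,220) and the turquoise bar at (199,293) are look-alikes.

Run:
```python
import cv2,numpy as np
a=np.load("top0.npz")["image"][115:270,245:375]; cv2.imwrite("pics/topc.png",cv2.resize(a,None,fx=4.5,fy=3.8,interpolation=cv2.INTER_CUBIC)[:600] if 0 else cv2.resize(a,None,fx=3.8,fy=3.8,interpolation=cv2.INTER_CUBIC))
a=np.load("scene0.npz")["image"][140:310,215:395]; cv2.imwrite("pics/scenec.png",cv2.resize(a,None,fx=3.5,fy=3.5,interpolation=cv2.INTER_CUBIC))
```

```text
(no output)
```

View pics/topc.png

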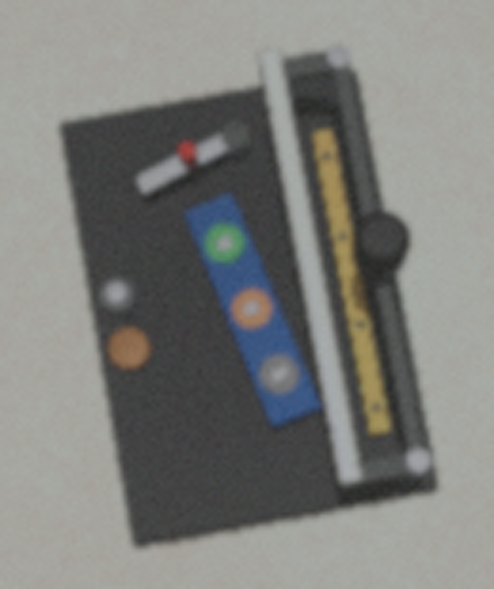

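View pics/scenec.png

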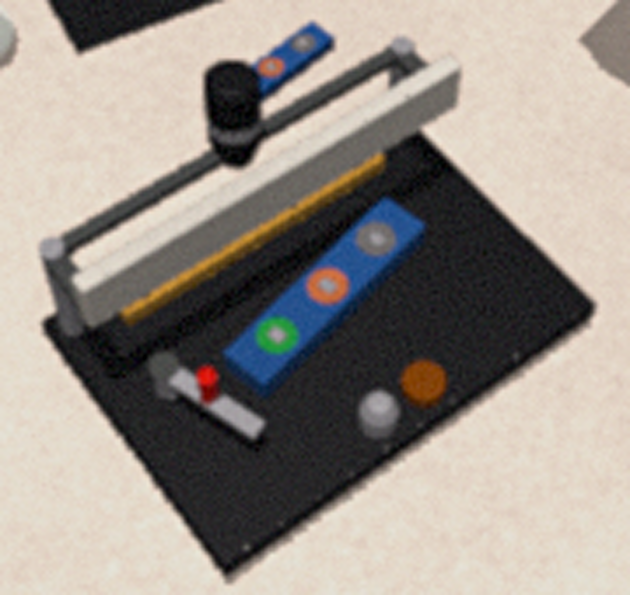

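```bash
cat > h.py <<'E'
import numpy as np,cv2
from scipy.spatial.transform import Rotation as R
def rays(d,uv,T=None):
    uv=np.atleast_2d(uv).astype(float);K=d["intrinsics"]
    r=np.c_[(uv-K[:2,2])/K[[0,1],[0,1]],np.ones(len(uv))]
    if T is None: return np.array(d["position"]),r@R.from_rotvec(d["orientation"]).as_matrix().T
    return T[:3,3],r@T[:3,:3].T
def onplane(d,uv,z,T=None):
    o,r=rays(d,uv,T); return o+r*((z-o[2])/r[:,2])[:,None]
def proj(d,P,T=None):
    P=np.atleast_2d(P)
    if T is None: o,M=np.array(d["position"]),R.from_rotvec(d["orientation"]).as_matrix()
    else: o,M=T[:3,3],T[:3,:3]
    c=(P-o)@M; return c[:,:2]/c[:,2:]*d["intrinsics"][[0,1],[0,1]]+d["intrinsics"][:2,2]
def wristT(st,d):
    T=np.eye(4);T[:3,:3]=R.from_rotvec(st["tcp_rot"]).as_matrix();T[:3,3]=st["tool_pos"];return T@d["T_tool_cam"]
def mask(im,lo,hi,roi):
    m=cv2.inRange(cv2.cvtColor(im,cv2.COLOR_BGR2HSV),lo,hi);z=np.zeros_like(m);x0,y0,x1,y1=roi;z[y0:y1,x0:x1]=m[y0:y1,x0:x1];return z
def big(m):
    c,_=cv2.findContours(m,cv2.RETR_EXTERNAL,cv2.CHAIN_APPROX_NONE);return max(c,key=cv2.contourArea)[:,0]
E
python3 - <<'E'
from h import *
t=np.load("top0.npz");s=np.load("scene0.npz")
for n,d,r1,r2,r3 in (("top",t,(320,140,360,240),(290,160,332,230),(285,145,310,165)),("scene",s,(245,180,330,235),(275,190,340,255),(265,238,285,258))):
    b=big(mask(d["image"],(15,90,70),(32,255,255),r1))
    c=big(mask(d["image"],(105,110,50),(125,255,255),r2))
    k=big(mask(d["image"],(0,150,80),(6,255,255),r3))
    for nm,cc,z in (("brass",b,.046),("carrier",c,.054),("knob",k,.085)):
        P=onplane(d,cc,z)[:,:2].astype(np.float32)
        rc=cv2.minAreaRect(P); print(n,nm,len(cc),"ctr",rc[0],"size",rc[1],"box",cv2.boxPoints(rc).round(4).tolist(), "cen",P.mean(0))
pts=np.array([(62,124),(134,546),(437,490)])/3.8+(245,115)
print(onplane(t,pts,.03))
pts=np.array([(230,572),(595,308),(48,322)])/3.5+(215,140)
print(onplane(s,pts,.03))
E
```

```text
top brass 164 ctr (0.5403593182563782, -0.04769178479909897) size (0.24129976332187653, 0.017733972519636154) box [[0.4198000133037567, -0.05820000171661377], [0.4226999878883362, -0.07569999992847443], [0.6608999967575073, -0.03720000013709068], [0.6579999923706055, -0.019700000062584877]] cen [ 0.5389691  -0.04740661]
top carrier 56 ctr (0.4911167621612549, 0.018706031143665314) size (0.0473349466919899, 0.0405086986720562) box [[0.461899995803833, 0.029500000178813934], [0.47600001096725464, -0.008500000461935997], [0.5202999711036682, 0.007899999618530273], [0.5062999725341797, 0.045899998396635056]] cen [0.49032894 0.02042937]
top knob 2 ctr (0.638892650604248, 0.07616794854402542) size (0.0041120839305222034, 0.0) box [[0.6402999758720398, 0.0746999979019165], [0.6402999758720398, 0.0746999979019165], [0.637499988079071, 0.07760000228881836], [0.637499988079071, 0.07760000228881836]] cen [0.63889265 0.07616795]
scene brass 155 ctr (0.5417900085449219, -0.036709800362586975) size (0.24262753129005432, 0.016733957454562187) box [[0.4207000136375427, -0.0478999987244606], [0.42340
[... 323 characters left out ...]
00084400177, -0.022199999541044235], [0.6198999881744385, 0.04639999940991402], [0.6018999814987183, 0.09309999644756317]] cen [0.5236699  0.03763006]
scene knob 24 ctr (0.6373444199562073, 0.07804840058088303) size (0.02667141519486904, 0.011801492422819138) box [[0.6262999773025513, 0.06849999725818634], [0.6370000243186951, 0.06350000202655792], [0.6484000086784363, 0.08760000020265579], [0.6377000212669373, 0.09260000288486481]] cen [0.6360214  0.07782208]
[[ 0.67281899  0.17507026  0.03      ]
 [ 0.33978244  0.12323968  0.03      ]
 [ 0.37672804 -0.11042914  0.03      ]]
[[ 0.67359921  0.18572769  0.03      ]
 [ 0.3457779   0.13013151  0.03      ]
 [ 0.70863992 -0.04894629  0.03      ]]
```

```bash
cat >> h.py <<'E'
def SR(o,yaw):
    c,s=np.cos(yaw),np.sin(yaw);M=np.array([[c,-s,0],[s,c,0],[0,0,1]]);return M,np.array([o[0],o[1],0.])
def toolrot(yaw,th):
    c,s=np.cos(th),np.sin(th);M,_=SR((0,0),yaw)
    return R.from_matrix(M@np.array([[s,0,c],[0,1,0],[-c,0,s]])).as_rotvec()
def W(p,o,yaw): M,t=SR(o,yaw);return M@np.array(p)+t
def S(P,o,yaw): M,t=SR(o,yaw);return (np.atleast_2d(P)-t)@M
E
python3 - <<'E'
from h import *
from cell import manip,inverse_kinematics as ik
o,yaw=(.5385,-.040),-np.pi/2+np.radians(9.2)
for th in (25,30,35):
  r=toolrot(yaw,np.radians(th))
  for p in ((-.15,0,.20),(-.132,0,.10),(-.132,0,.038),(-.05,0,.038),(-.12,.16,.074),(-.05,.088,.074),(-.15,0,.36)):
    q=ik(W(p,o,yaw),r); print(th,p,None if q is None else np.round(q,2))
E
```

```text
25 (-0.15, 0, 0.2) [ 0.43  0.09  1.95 -0.44  1.26  0.43]
25 (-0.132, 0, 0.1) [ 0.39  0.19  2.03 -0.49  1.08  0.5 ]
25 (-0.132, 0, 0.038) [ 0.39  0.28  2.06 -0.52  0.97  0.57]
25 (-0.05, 0, 0.038) [ 0.24  0.25  2.1  -0.56  0.91  0.46]
25 (-0.12, 0.16, 0.074) [ 0.32  0.48  1.7  -0.49  1.09  0.42]
25 (-0.05, 0.088, 0.074) [ 0.23  0.34  1.89 -0.52  1.    0.38]
25 (-0.15, 0, 0.36) [ 0.43 -0.01  1.75 -0.42  1.53  0.31]
30 (-0.15, 0, 0.2) [ 0.47  0.12  1.94 -0.52  1.3   0.51]
30 (-0.132, 0, 0.1) [ 0.44  0.22  2.03 -0.56  1.12  0.59]
30 (-0.132, 0, 0.038) [ 0.44  0.32  2.05 -0.6   1.02  0.66]
30 (-0.05, 0, 0.038) [ 0.29  0.28  2.1  -0.66  0.95  0.57]
30 (-0.12, 0.16, 0.074) [ 0.36  0.5   1.69 -0.57  1.13  0.5 ]
30 (-0.05, 0.088, 0.074) [ 0.27  0.37  1.89 -0.61  1.04  0.47]
30 (-0.15, 0, 0.36) [ 0.47  0.01  1.75 -0.5   1.56  0.36]
35 (-0.15, 0, 0.2) [ 0.51  0.15  1.93 -0.59  1.34  0.57]
35 (-0.132, 0, 0.1) [ 0.48  0.26  2.02 -0.63  1.17  0.67]
35 (-0.132, 0, 0.038) [ 0.48  0.35  2.04 -0.67  1.07  0.75]
35 (-0.05, 0, 0.038) [ 0.34  0.32  2.09 -0.74  1.    0.67]
35 (-0.12, 0.16, 0.074) [ 0.4   0.53  1.69 -0.65  1.18  0.57]
35 (-0.05, 0.088, 0.074) [ 0.31  0.4   1.89 -0.7   1.08  0.56]
35 (-0.15, 0, 0.36) [ 0.51  0.03  1.76 -0.57  1.59  0.41]
```

Run:
```python
from h import *
from cell import manip,cams
o,yaw=(.5385,-.040),-np.pi/2+np.radians(9.2)
r=toolrot(yaw,np.radians(32))
manip.move_linear([.256,-.624,.38],rate=.25)
manip.move_pose(W((-.15,0,.36),o,yaw),r)
manip.move_linear(W((-.16,0,.22),o,yaw),rate=.25)
manip.dwell(.3)
st=manip.state();c=cams.capture("wrist");T=wristT(st,c)
print(st["clock"],st["tool_pos"],st["contact_force"],T[:3,3])
np.savez("w1.npz",T=T,**c);cv2.imwrite("pics/w1.png",c["image"])
```

```text
4.6417 [0.51374001 0.11829853 0.22157681] [-0.13336074  0.36922408  0.20525036] [0.48961231 0.25848117 0.30511149]
```

View pics/w1.png

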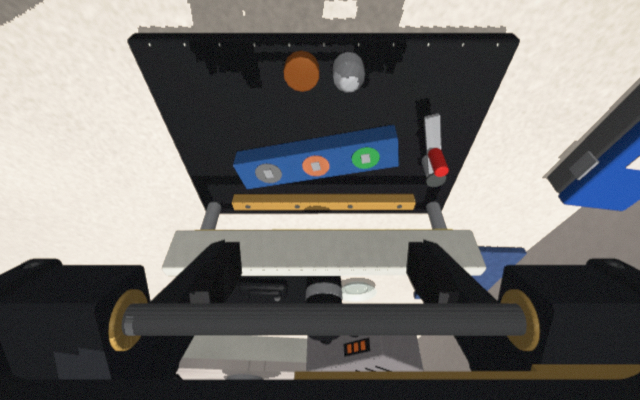

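The wrist view shows the carrier at about (316,160) px, the brass rail at (323,202), the knob at (438,162), the disc at (301,72), the objective at (348,72) and the lamp bar at (323,250).

Run:
```python
from h import *
d=np.load("w1.npz");im=d["image"];T=d["T"]
c=im[100:220,215:460];cv2.imwrite("pics/w1c.png",cv2.resize(c,None,fx=3.2,fy=3.2,interpolation=cv2.INTER_CUBIC))
hs=cv2.cvtColor(im,cv2.COLOR_BGR2HSV)
for x in (260,323,380): print(x,[tuple(int(v) for v in hs[y,x]) for y in range(190,214)])
```

```text
260 [(158, 28, 36), (162, 38, 34), (135, 28, 36), (8, 49, 42), (19, 152, 84), (18, 158, 116), (19, 162, 121), (18, 158, 121), (19, 156, 119), (19, 155, 120), (19, 158, 123), (18, 152, 131), (18, 156, 170), (18, 153, 209), (18, 155, 212), (19, 155, 207), (19, 153, 209), (19, 152, 208), (19, 154, 205), (19, 152, 169), (18, 125, 88), (173, 24, 43), (165, 11, 45), (19, 24, 116)]
323 [(130, 26, 29), (90, 26, 39), (50, 21, 37), (15, 91, 56), (18, 138, 94), (19, 156, 118), (19, 148, 124), (19, 152, 124), (19, 155, 122), (19, 153, 127), (19, 150, 126), (18, 152, 134), (19, 153, 177), (19, 155, 212), (19, 154, 213), (19, 153, 208), (18, 152, 178), (19, 153, 127), (19, 157, 117), (19, 163, 91), (16, 121, 40), (150, 20, 26), (25, 29, 52), (17, 26, 154)]
380 [(150, 14, 36), (135, 42, 36), (158, 28, 36), (17, 88, 55), (18, 141, 96), (19, 151, 120), (18, 153, 122), (19, 154, 124), (18, 154, 124), (18, 152, 124), (19, 151, 125), (19, 157, 130), (18, 152, 180), (19, 153, 217), (19, 154, 213), (18, 154, 209), (18, 156, 208), (19, 155, 211), (18, 152, 208), (18, 153, 160), (18, 120, 66), (144, 39, 33), (0, 9, 55), (16, 26, 148)]
```

View pics/w1c.png

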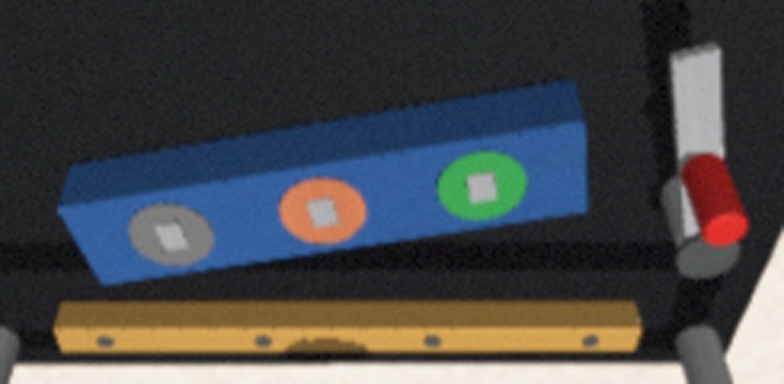

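Run:
```python
from h import *
d=np.load("w1.npz");im=d["image"];T=d["T"]
hs=cv2.cvtColor(im,cv2.COLOR_BGR2HSV)
V=hs[...,2].astype(float);U=[];L=[]
for x in range(240,410):
    col=V[196:206,x];i=np.argmax(col>165);U.append((x,196+i-1+(165-col[i-1])/(col[i]-col[i-1])))
    col=V[190:199,x];i=np.argmax(col>78);L.append((x,190+i-1+(78-col[i-1])/(col[i]-col[i-1])))
def line(P):
    P=np.asarray(P,np.float32);v=cv2.fitLine(P,cv2.DIST_HUBER,0,.01,.01).ravel();return v
for nm,pts,z in (("topedge",U,.046),("bottom",L,.030)):
    P=onplane(d,pts,z,T);v=line(P[:,:2]);a=np.degrees(np.arctan2(v[1],v[0]));print(nm,v,a%180)
m=mask(im,(14,100,70),(25,255,255),(225,188,425,215));b=big(m)
print("brass cols",b[:,0].min(),b[:,0].max())
row=V[204,222:240];print(row, V[204,408:424]); 
# ends at z=.046 row ~202.5
E0=onplane(d,[(231.7,203),(415.3,203)],.046,T);print(E0,np.linalg.norm(E0[1]-E0[0]),E0.mean(0))
yaw=-np.pi/2+np.arctan2(v[1],v[0])
# plate top back edge corners & carrier
c=big(cv2.inRange(hs,(105,110,90),(125,255,255))&mask(im,(0,0,0),(255,255,255),(225,120,410,195)))
P=onplane(d,c,.054,T)[:,:2].astype(np.float32);rc=cv2.minAreaRect(P);print("carrier top",rc,cv2.boxPoints(rc))
k=big(mask(im,(0,150,200),(8,255,255),(420,140,455,185))|mask(im,(172,150,200),(180,255,255),(420,140,455,185)));print("knobtop",len(k),k.mean(0),onplane(d,k.mean(0),.092,T))
pl=np.array([(130,35),(518,35)]);print("plate L corners",onplane(d,pl,.03,T))
Z=d["z_map"];print(Z[204,323],Z[160,390])
```

```text
topedge [ 0.9876411   0.1567323   0.51595616 -0.04119851] 9.017279
bottom [ 0.98749685  0.15763861  0.53954947 -0.03943924] 9.069858
brass cols 231 415
[ 23.  29.  26.  20.  20.  23.  22.  20.  20.  58. 155. 198. 205. 210.
 211. 207. 209. 210.] [212. 212. 208. 209. 210. 205. 189. 102.  33.  21.  27.  25.  25.  24.
  15.  21.]
[[ 0.42020094 -0.0587079   0.046     ]
 [ 0.65660525 -0.02155498  0.046     ]] 0.23930595597571822 [ 0.53840309 -0.04013144  0.046     ]
carrier top ((0.5150476098060608, 0.03819765895605087), (0.179141104221344, 0.05559865012764931), 20.950035095214844) [[ 0.4214586   0.03213296]
 [ 0.44133806 -0.0197902 ]
 [ 0.6086366   0.04426235]
 [ 0.58875716  0.09618552]]
knobtop 29 [441.34482759 170.93103448] [[0.63355339 0.07696193 0.092     ]]
plate L corners [[0.34557408 0.1310865  0.03      ]
 [0.66921406 0.18275263 0.03      ]]
0.39853883 0.3311683
```

```bash
cat >> h.py <<'E'
O=(.538,-.0385);YAW=-np.pi/2+np.radians(9.05);TH=np.radians(32);RT=toolrot(YAW,TH)
E
python3 - <<'E'
from h import *
from cell import manip,cams
t=np.load("top0.npz");d=np.load("w1.npz")
print("obj/disc top cam",S(onplane(t,np.array([(116,293)])/3.8+(245,115),.06),O,YAW),S(onplane(t,np.array([(129,347)])/3.8+(245,115),.044),O,YAW))
print("wrist",S(onplane(d,[(301,72)],.04,d["T"]),O,YAW))
manip.move_linear(W((-.134,0,.12),O,YAW),rate=.2,rot=RT)
manip.move_linear(W((-.134,0,.041),O,YAW),rate=.08)
f0=manip.state()["contact_force"];print(f0)
c=cams.capture("scene");cv2.imwrite("pics/s1.png",cv2.resize(c["image"][140:310,215:395],None,fx=3.5,fy=3.5))
c=cams.capture("wrist");cv2.imwrite("pics/w2.png",c["image"])
st=manip.state();print(st["clock"],S(st["tool_pos"],O,YAW))
E
```

```text
obj/disc top cam [[-0.16911899  0.02045052  0.06      ]] [[-0.16741996 -0.02002453  0.044     ]]
wrist [[-0.17063543 -0.02023233  0.04      ]]
[ 0.39881671  0.29518597 -0.00942519]
6.5917 [[-0.13415025  0.00057553  0.04165798]]
```

View pics/s1.png

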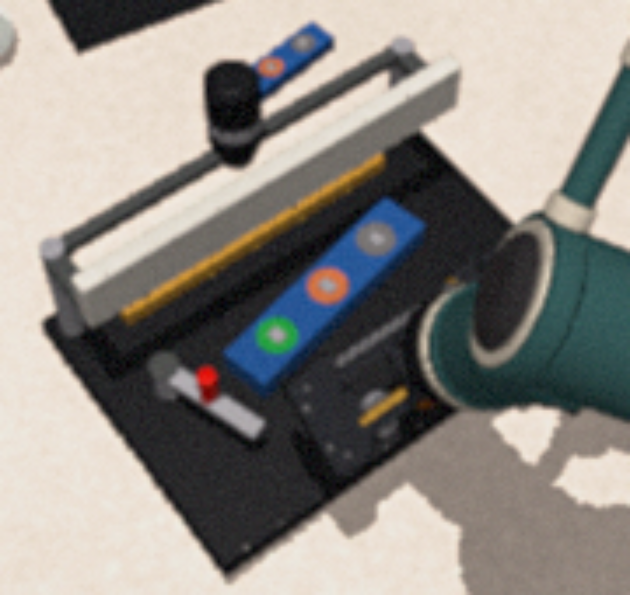

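View pics/w2.png

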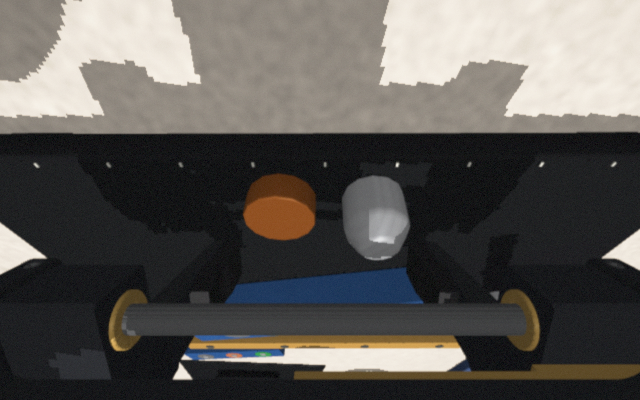

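The wrist view shows the disc (280,206) and the objective (376,217) undisturbed between the fingers, with the carrier ahead at row 290. The gripper body is clear of the clip in the scene view, so I'll push.

Run:
```python
from h import *
from cell import manip,cams
M,_=SR(O,YAW)
f0=manip.state()["contact_force"]
def rd(): 
    st=manip.state();return (st["contact_force"]-f0)@M,S(st["tool_pos"],O,YAW)[0],st
for x,rate in ((-.11,.08),(-.09,.05),(-.07,.05),(-.06,.04),(-.056,.03)):
    manip.move_linear(W((x,0,.041),O,YAW),rate=rate);f,p,st=rd();print(x,p.round(4),f.round(1))
    if abs(f[0])>25:break
x=-.056
while x>-.06 and x<-.038:
    x+=.001;manip.move_linear(W((x,0,.041),O,YAW),rate=.03);manip.dwell(.05);f,p,st=rd();print(round(x,4),p.round(4),f.round(1),(M.T@st["moment"]).round(2))
    if f[0]<-12:break
c=cams.capture("wrist");cv2.imwrite("pics/w3.png",c["image"])
c=cams.capture("scene");np.savez("s3.npz",**c);cv2.imwrite("pics/s3.png",cv2.resize(c["image"][140:310,215:395],None,fx=3.5,fy=3.5))
print(st["clock"])
```

```text
-0.11 [-0.1092 -0.0003  0.0411] [ 0.6 -1.1 -0.5]
-0.09 [-0.0896 -0.0004  0.041 ] [0.2 0.2 0.9]
-0.07 [-0.0694 -0.0003  0.041 ] [0.1 1.  0.3]
-0.06 [-0.0596 -0.      0.041 ] [-0.7  0.7  1.5]
-0.056 [-0.0558 -0.      0.041 ] [-1.3  1.1  0.1]
-0.055 [-0.0551  0.      0.041 ] [-1.9  1.6  1. ] [0.14 0.43 0.05]
-0.054 [-0.054  0.     0.041] [-1.7 -0.   0.6] [ 0.13  0.6  -0.02]
-0.053 [-0.0529  0.      0.041 ] [-1.7  0.7  0.1] [ 0.11  0.6  -0.01]
-0.052 [-0.0519 -0.      0.041 ] [-1.4  0.8  1.3] [0.1  0.55 0.  ]
-0.051 [-0.0509 -0.0001  0.041 ] [-2.2  0.   0.6] [ 0.15  0.53 -0.01]
-0.05 [-0.0499 -0.      0.041 ] [-2.   0.1  0.3] [0.09 0.51 0.02]
-0.049 [-0.0489 -0.      0.041 ] [-2.2  1.   0.6] [ 0.07  0.54 -0.04]
-0.048 [-0.0479 -0.      0.041 ] [-2.5 -0.3 -0.4] [0.12 0.54 0.02]
-0.047 [-0.0472 -0.      0.041 ] [-3.  -0.5  1.3] [0.05 0.76 0.03]
-0.046 [-0.0469  0.      0.0409] [-8.  -0.3  2.2] [-0.06  1.11 -0.08]
-0.045 [-0.0466  0.0001  0.0408] [-11.5  -2.5   3.4] [-0.33  1.52 -0.13]
-0.044 [-0.0465  0.0001  0.0408] [-15.8  -3.9   5.4] [-0.48  1.94 -0.22]
12.425
```

View pics/s3.png

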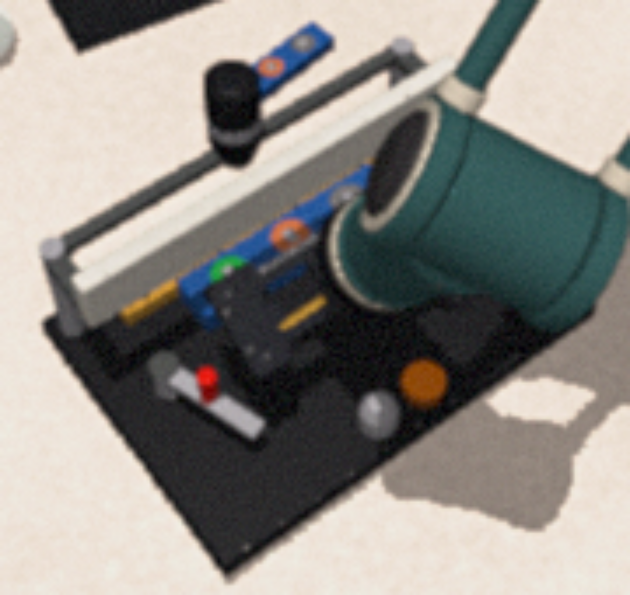

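Run:
```python
from h import *
from cell import manip,cams
M,_=SR(O,YAW)
f0=np.zeros(3)
for dy in (1.5,-1.5):
    r=toolrot(YAW+np.radians(dy),TH)
    manip.move_linear(W((-.049,0,.041),O,YAW),rate=.05,rot=r)
    x=-.049
    while x<-.043:
        x+=.001;manip.move_linear(W((x,0,.041),O,YAW),rate=.03);st=manip.state();f=st["contact_force"]@M
        if f[0]<-14:break
    print(dy,x,S(st["tool_pos"],O,YAW).round(4),f.round(1),(M.T@st["moment"]).round(2))
manip.move_linear(W((-.060,0,.041),O,YAW),rate=.06,rot=RT)
manip.move_linear(W((-.13,0,.075),O,YAW),rate=.2)
manip.move_linear(W((-.16,0,.22),O,YAW),rate=.25)
manip.dwell(.2)
st=manip.state();c=cams.capture("wrist");T=wristT(st,c)
np.savez("w4.npz",T=T,**c);cv2.imwrite("pics/w4.png",cv2.resize(c["image"][20:260,120:530],None,fx=1.9,fy=1.9,interpolation=cv2.INTER_CUBIC));print(st["clock"])
```

```text
1.5 -0.045 [[-0.0472  0.      0.0409]] [-16.3  -3.5   5.9] [-0.75  1.78 -1.13]
-1.5 -0.045 [[-0.0474  0.001   0.0411]] [-15.3  -2.9   6.5] [-0.1   1.7   0.48]
16.9083
```

View pics/w4.png

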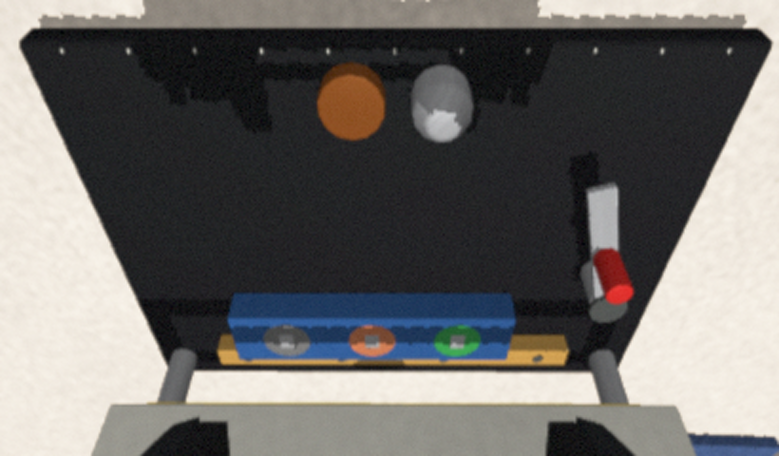

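The carrier (232–515, 293–358 in the crop) now lies along the brass rail. The disc, objective and clip look unmoved. I'll measure the fit.

Run:
```python
from h import *
d=np.load("w4.npz");im=d["image"];T=d["T"];V=im[...,0].astype(float)
print([int(v) for v in V[170:212,300]])
hs=cv2.cvtColor(im,cv2.COLOR_BGR2HSV)
c=big(mask(im,(105,110,60),(125,255,255),(225,165,410,215)));print(c.min(0),c.max(0))
U=[];B=[]
for x in range(245,388):
    col=V[182:192,x];i=np.argmax(col>125);U.append((x,182+i-1+(125-col[i-1])/(col[i]-col[i-1])))
    col=V[168:180,x];i=np.argmax(col>60);B.append((x,168+i-1+(60-col[i-1])/(col[i]-col[i-1])))
for nm,U,z in (("top",U,.054),("bottom",B,.03)):
    P=S(onplane(d,U,z,T),O,YAW);p=np.polyfit(P[:,1],P[:,0],1);print(nm,"slope",p[0],"x mid",p[1],"x ends",np.polyval(p,[-.09,.085]),"res",np.std(P[:,0]-np.polyval(p,P[:,1])))
U2=[]
for x in range(388,412):
    col=V[196:206,x]
print("ends",S(onplane(d,[(c[:,0].min(),186),(c[:,0].max(),186)],.054,T),O,YAW))
k=big(mask(im,(0,150,200),(8,255,255),(420,140,465,185)));
print("knob",k.mean(0),S(onplane(d,k.mean(0),.092,T),O,YAW))
```

```text
[39, 34, 35, 39, 73, 94, 94, 92, 95, 92, 94, 95, 93, 95, 96, 96, 97, 123, 148, 157, 157, 132, 98, 91, 89, 89, 91, 85, 88, 96, 129, 159, 161, 160, 158, 157, 154, 156, 145, 119, 89, 71]
[239 174] [391 208]
top slope 0.0031000838649597436 x mid -0.04048601880122943 x ends [-0.04076503 -0.04022251] res 9.583263954468986e-05
bottom slope -0.0013404100016286352 x mid -0.03927735508358431 x ends [-0.03915672 -0.03939129] res 0.0001269971190830091
ends [[-0.04232424 -0.10262589  0.054     ]
 [-0.04279041  0.07519936  0.054     ]]
knob [445.72413793 174.20689655] [[-0.09892541  0.11241029  0.092     ]]
```

Run:
```python
from h import *
t=np.load("top0.npz");d=np.load("w4.npz")
print("pivot top",S(onplane(t,np.array([(237,135)])/3.8+(245,115),.066),O,YAW))
print("knob top",S(onplane(t,np.array([(187,151)])/3.8+(245,115),.092),O,YAW))
print("end top",S(onplane(t,np.array([(145,183)])/3.8+(245,115),.062),O,YAW))
w=lambda p:np.array([p])/1.9+(120,20)
print("wrist pivot",S(onplane(d,w((608,307)),.066,d["T"]),O,YAW),"end",S(onplane(d,w((602,187)),.062,d["T"]),O,YAW),"knob",S(onplane(d,w((620,293)),.092,d["T"]),O,YAW))
```

```text
pivot top [[-0.05612796  0.12372829  0.066     ]]
knob top [[-0.0959299   0.11198603  0.092     ]]
end top [[-0.13240929  0.1004749   0.062     ]]
wrist pivot [[-0.0625017   0.12377668  0.066     ]] end [[-0.14020725  0.09964705  0.062     ]] knob [[-0.09892193  0.11297097  0.092     ]]
```

Run:
```python
from h import *
from cell import manip,cams
M,_=SR(O,YAW)
def L(x,y,z,r=.2): manip.move_linear(W((x,y,z),O,YAW),rate=r)
manip.set_gripper(0.0,force=10)
L(-.10,.155,.17,.25); L(-.092,.155,.074,.12)
manip.dwell(.1);f0=manip.state()["contact_force"]
def rd():
    st=manip.state();return ((st["contact_force"]-f0)@M).round(1),S(st["tool_pos"],O,YAW)[0].round(4),st
print(f0,rd()[:2])
for y in (.145,.139,.134,.129,.124,.119):
    L(-.092+(.155-y)*.1,y,.074,.06);f,p,st=rd();print(y,p,f)
    if np.linalg.norm(f)>10:break
c=cams.capture("wrist");cv2.imwrite("pics/w5.png",c["image"])
c=cams.capture("scene");cv2.imwrite("pics/s5.png",cv2.resize(c["image"][140:310,215:395],None,fx=3.5,fy=3.5))
print(st["clock"],st["gripper_width"])
```

```text
[-0.93837356  0.29008814  0.31775949] (array([0., 0., 0.]), array([-0.0922,  0.156 ,  0.0754]))
0.145 [-0.091   0.1445  0.0743] [ 0.8  0.6 -0.3]
0.139 [-0.0904  0.1385  0.0739] [-0.3  1.2 -0.3]
0.134 [-0.0899  0.1338  0.0741] [ 0.3  1.1 -0.6]
0.129 [-0.0893  0.1288  0.0741] [0.7 1.3 0.4]
0.124 [-0.0888  0.1237  0.0741] [ 0.5  1.9 -0.5]
0.119 [-0.0883  0.1189  0.0742] [2.2 2.6 0.5]
21.7167 0.0008906993554620188
```

View pics/w5.png

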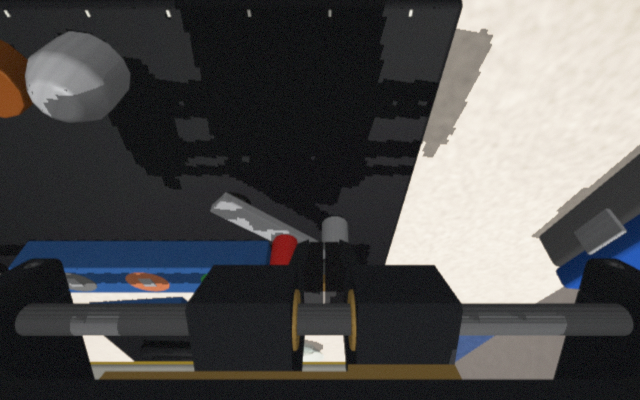

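View pics/s5.png

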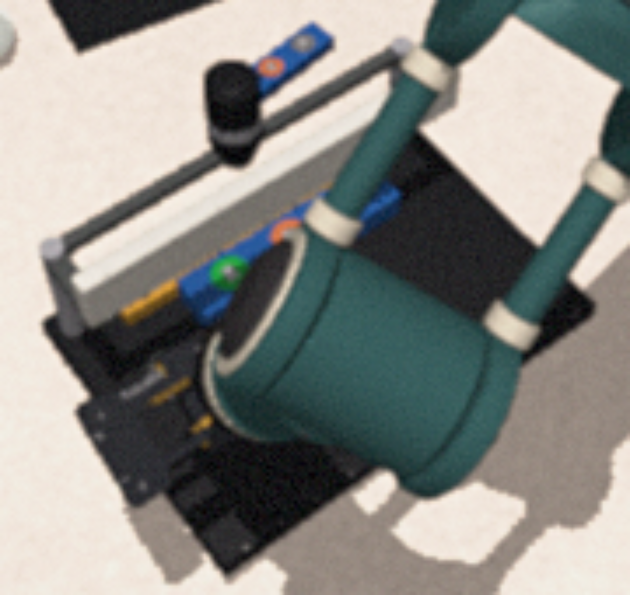

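The clip arm has swung: its end is at (225,205) px and the knob at (283,250), left of the closed fingers. Next I'll go round to its -x side and push towards the rail.

Run:
```python
from h import *
from cell import manip,cams
M,_=SR(O,YAW)
def L(x,y,z,r=.2): manip.move_linear(W((x,y,z),O,YAW),rate=r)
L(-.093,.128,.074,.1); L(-.10,.128,.125,.2); L(-.135,.088,.125,.2); L(-.135,.088,.074,.12)
manip.dwell(.1);f0=manip.state()["contact_force"]
def rd():
    st=manip.state();return ((st["contact_force"]-f0)@M).round(1),S(st["tool_pos"],O,YAW)[0].round(4),st
for x in (-.11,-.09,-.08,-.07,-.062,-.058):
    L(x,.088,.074,.06);f,p,st=rd();print(x,p,f)
    if np.linalg.norm(f)>9:break
else:
  x=-.058
  while x<-.044:
    x+=.001;L(x,.088,.074,.03);f,p,st=rd();print(round(x,3),p,f)
    if f[0]<-6:break
c=cams.capture("wrist");cv2.imwrite("pics/w6.png",c["image"])
print(st["clock"])
```

```text
-0.11 [-0.1095  0.0879  0.0741] [ 0.8  0.1 -0.7]
-0.09 [-0.0898  0.0877  0.0737] [-0.6 -1.2 -0.3]
-0.08 [-0.0796  0.0884  0.0742] [ 0.6 -0.3  0.3]
-0.07 [-0.0694  0.0883  0.0742] [ 0.3 -0.9 -0.7]
-0.062 [-0.0615  0.0883  0.0742] [0.2 0.  0.1]
-0.058 [-0.0578  0.0882  0.0741] [-0.1  0.5  0. ]
-0.057 [-0.0571  0.0881  0.074 ] [-0.2  0.8 -0.5]
-0.056 [-0.0561  0.0882  0.0741] [-1.1  0.9 -0.9]
-0.055 [-0.055   0.0881  0.074 ] [-0.5  0.1 -0.5]
-0.054 [-0.054  0.088  0.074] [-1.3  1.1  0. ]
-0.053 [-0.053  0.088  0.074] [-1.6  0.9  0.2]
-0.052 [-0.052   0.0881  0.074 ] [-1.5  1.6 -1.3]
-0.051 [-0.051   0.0882  0.074 ] [-1.9  1.2 -0.8]
-0.05 [-0.0502  0.0884  0.0741] [-2.4  3.2 -0.9]
-0.049 [-0.0499  0.0885  0.074 ] [-5.   3.2 -0.2]
-0.048 [-0.0496  0.0886  0.074 ] [-6.7  1.1 -0.1]
28.2833
```

View pics/w6.png

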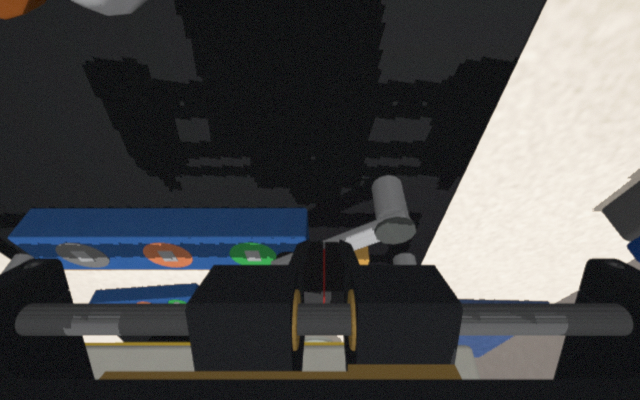

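The fingers are behind the knob, the clip arm runs from its post (395,215) over the carrier's far end, and the force rose at the expected stop position. I'll back off and look.

Run:
```python
from h import *
from cell import manip,cams
def L(x,y,z,r=.2): manip.move_linear(W((x,y,z),O,YAW),rate=r)
L(-.07,.088,.074,.08); L(-.13,.08,.12,.2); L(-.16,0,.22,.25)
manip.dwell(.3)
st=manip.state();c=cams.capture("wrist");T=wristT(st,c)
np.savez("w7.npz",T=T,**c);cv2.imwrite("pics/w7.png",cv2.resize(c["image"][20:260,120:530],None,fx=1.9,fy=1.9,interpolation=cv2.INTER_CUBIC));print(st["clock"],st["contact_force"])
```

```text
30.2667 [0.10013954 0.72050713 0.45218961]
```

View pics/w7.png

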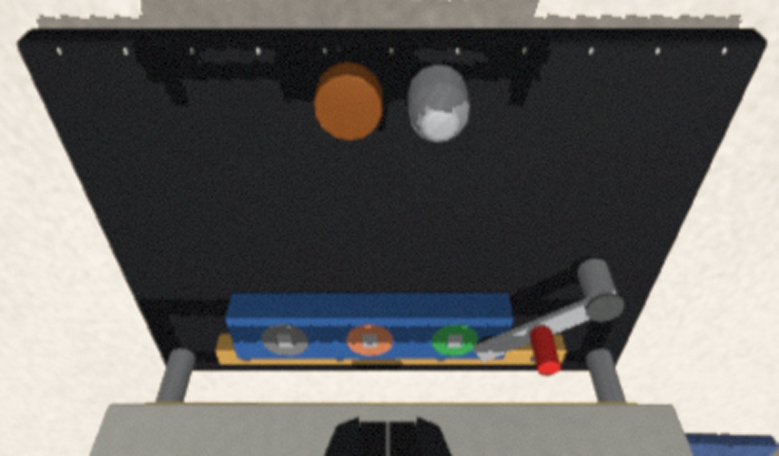

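Run:
```python
from h import *
d=np.load("w7.npz");w=lambda p:np.array([p])/1.9+(120,20)
im=d["image"];T=d["T"];V=im[...,0].astype(float)
U=[]
for x in range(245,380):
    col=V[182:192,x];i=np.argmax(col>125);U.append((x,182+i-1+(125-col[i-1])/(col[i]-col[i-1])))
P=S(onplane(d,U,.054,T),O,YAW);p=np.polyfit(P[:,1],P[:,0],1);print(p)
pv=np.array([-.06,.125])
for n,q,z in (("knob",(548,368),.092),("end",(483,352),.062),("pivot",(604,306),.066)):
    s=S(onplane(d,w(q),z,T),O,YAW)[0];v=s[:2]-pv;print(n,s,np.hypot(*v),(np.arctan2(v[1],v[0])-2.88)%(2*np.pi))
```

```text
[ 0.00276457 -0.04044164]
knob [-0.03778609  0.09151221  0.092     ] 0.040185689357597934 2.418087448730693
end [-0.01649808  0.05963403  0.062     ] 0.07851832429047864 2.4195926309125912
pivot [-0.06254454  0.12330829  0.066     ] 0.0030555814293543974 0.8483302385579465
```

Run:
```python
from h import *
from cell import manip,cams,order
c=cams.capture("scene");s0=np.load("scene0.npz")["image"]
d=cv2.absdiff(c["image"],s0).max(2);cv2.imwrite("pics/s8.png",c["image"])
order.close_job();print(manip.state()["clock"])
```

```text
the job is handed in; nothing more can be done
the job is handed in; nothing more can be done
```

View pics/s8.png

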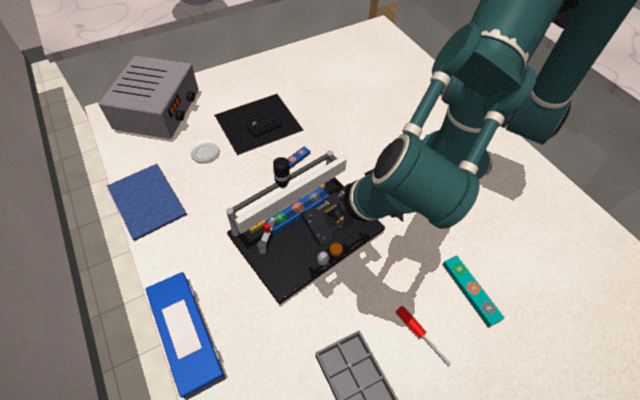

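The carrier is seated against the rail, the clip is swung over its far part, and the job is handed in after about 30 s of the 58 s.

- **Carrier:** I pushed it with the two open fingers near both ends, the tool leaned clear of the lamp bar. I then pressed each end in turn with about 16 N.
    - **Seating:** before the clip was moved, its top back edge was parallel to the rail to about 0.5 mm over its length and stood 40 mm off the rail face. Its bottom back edge agreed to about 1 mm, so it lies flat. After the clip was swung, the top edge measured the same.
- **Clip:** the images showed it at about 0.56 rad at the start, not at 0. I pushed the knob with the closed fingers in two strokes until it stalled at about 7 N.
    - **Angle:** afterwards it measured about 2.42 rad against the stop at 2.44, which is within the measuring error. The tip of the clip lies over the far part of the carrier.
- **Surroundings:** in the last pictures the disc, the objective and the other bystanders look unmoved, by eye only. No unexpected force showed that would suggest a bump on the bridge. The arm stood clear when I handed in.

**Disagreement between checks:** the first estimates of the stage position from the scene and top cameras differed by up to about 8 mm. I used the wrist-camera measurement instead, and the contact with the rail came within about 1 mm of what it predicted.

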